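# Lock a rack-rail shaft with its linchpin

### The arm

A 6-joint arm with a two-finger parallel gripper is mounted at the origin on the work surface. World frame = base frame: x ahead of the robot, y to its left, z up, the work surface at z = 0. Lengths are in m, angles in rad, forces in N, time in s.
With the tool pointing down it reaches from about 0.15 to 0.775 m from the base axis. Payload 6.1 kg.
Tool frame: the origin (TCP) lies on the centre line of the jaws, within the pads' length; the fingertips stand ahead of it and the grasp point (between the pads) lies 11 mm behind it (manip.tip_extent is the x of the fingertips in the tool frame, in m); x points along the fingers, z is the direction in which the jaws open and shut, and the axes are right-handed (so a half turn about x gives the same grasp; the last joint's range is limited). The gripper opens to 85 mm and grips with 20 to 120 N. Pads are 22 mm wide; open, the fingers measure 114 mm over their backs; the gripper's body (76 mm by 85 mm) begins 54 mm behind the grasp point. The pads swing forward as they close: fully open they stand 13 mm farther back than shut.
Start: joints at [-1.2, 0.126, -0.04, 1.405, 0, 1.571], TCP at [0.19, -0.489, 0.239] pointing down, gripper open.
Joint ranges: [-2.72, 2.72], [-0.95, 1.95], [-1.27, 1.35], [-1.78, 2.02], [-1.46, 1.47], [-3.14, 3.14]. Speed limits (rad/s): [2.39, 2.39, 3.01, 3.14, 3.14, 3.14].

### API

Orientations are given as a 3x3 rotation matrix whose columns are the frame's x, y, z axes.
In Python, from cell import manip gives the robot as it stands. Calls block until the motion is done:
- manip.move_pose(position, orientation): joint-space move of the TCP to a pose.
- manip.movel(position, ori=None, max_speed=0.15, f_stop=None): straight line of the TCP; ori=None keeps the orientation; max_speed is the mean speed in m/s. With f_stop (N) it stops when the force on the tool has changed by that much, and returns True; else False.
- manip.goto_joints(angles): joint-space move.
- manip.move_gripper(opening, grip_force=None): finger opening in m; grip_force is the grip in N (None keeps the last); returns when the fingers have stopped.
- manip.sleep(seconds).
- manip.ik(position, orientation): joint angles nearest the present ones, or None.
- manip.grab_frame(name): name is "scene" or "top" or "wrist"; returns a dict with "color" (420x560x3 uint8, blue, green, red), "mtx" (3x3 intrinsics, pixels), "T" (4x4, takes a point from camera to world coordinates); the wrist camera has in their place "tool_from_camera" (4x4, takes a point from camera to tool coordinates, whose origin is the TCP and whose axes are the tool frame's). Camera axes: x right, y down, z forward; pixel columns grow to the right and rows downward; lengths in m; the calibration is good to about 2 mm. The wrist camera is an equidistant fisheye: a pixel r from the principal point sees the ray r / f radians off the axis. A picture is of the moment at which its call begins: read the wrist's pose just before it. There is no depth.
A pose or a line that the arm cannot do raises manip.MotionError and nothing moves.
- manip.close_job(): hands the job in, once; it reports no verdict.
Readings, each from a call of its own:
- manip.get_t(): time.
- manip.get_joint_positions(): joint angles.
- manip.get_joint_velocities(): joint speeds.
- manip.get_joint_torque(): joint torques, N m.
- manip.get_tool_pos(): TCP position.
- manip.get_tcp_rot(): TCP orientation.
- manip.get_wrist_force(): force on the tool from outside, world axes, zero at the start.
- manip.get_moment(): the same for the moment, N m.
- manip.get_opening(): finger opening in m.
Only numpy, scipy, OpenCV 4.12 (cv2) and the standard library are available. Lean on these libraries where they do the work, as an engineer would, in place of code of your own. Each camera call takes 0.05 s, during which the arm holds its last target.

### The job

Take the linchpin (the pin with the wire ring) out of the holder block and push it straight down, all the way home, through the hole in the square shaft of the rail bracket. Then swing its ring over the shaft's free end and down as far as it goes, so that it loops round the shaft and holds the pin, and let go. Feel for the hole and be gentle: never press the pin on the shaft with more than about 25 N, and leave the other things where they are.

Things in the scene. Friction and masses are not known exactly. Their poses are not given: they have to be found in the camera images.
- bracket: dark steel bracket fixed on the bench, two uprights 60 mm wide, 93 mm high. A bright square shaft, 24 x 24 mm, runs level through them along the bracket's x; its free end points along +x. Shaft top (flat) is 95 mm, underside 71 mm above the bench. A vertical through hole, 11.5 mm wide, 0.5 mm chamfer, lies 12 mm from the free end. Origin: on the bench, below hole_mark; z up
- hole_mark (a point): nominal mouth of the hole, on the shaft's flat top; nearer upright 36 mm to -x, as high as the flat less 2 mm. The shaft has end play: the real hole (and free end) lies up to 12 mm either way along the bracket's x from here, within 0.5 mm in y. Not measured: slide or tap the pin's tip along the flat with a few N and feel for the drop, or look. The shaft is stiff and stays put when lightly pressed
- detent_mark (a point): level of a spring ball in the wall of the shaft's hole, 10 mm under the flat, same x and y as hole_mark. The pin slides in freely down to it; it presses sideways with about 5 N, so passing it takes a steady push of about 3 to 8 N, and it drags on the pin until the collar is on the flat. The flat then stops the collar hard: come down on it slowly (under 10 mm/s)
- pin: steel linchpin standing upright in the holder block. Origin: on its axis under its 20 mm collar (4 mm high), the face that comes to rest on the shaft (at the start on the block, 50 mm above the bench). z up; +x is the side its ring swings to. With its ring 90 to 140 g. It must go in with its +x towards the shaft's free end (bracket +x), or the ring cannot pass
- pin_tip (a point): lower end of the pin's shank, 36 mm below the pin's origin. Shank 10 mm in diameter; the last 1 mm tapers to an 8 mm flat tip
- pin_tab (a point): middle of the flat upright tab to grip, 26 mm above the pin's origin: 20 mm along the pin's x, 10 mm along y, from 14 to 38 mm above the origin. Below it, 4 to 14 mm, a block 14 x 18 mm (x, y) that carries the ring's hinge
- ring (a joint): angle of the wire ring about its hinge, a level axis along the pin's y, 9 mm above the pin's origin. 0 = shut, hanging straight down round the shank; 1.57 = straight out along pin +x; range 0 to 2.0. Stays where left (0.08 N m, about 1.3 N at the lug's end). 4 mm wire: two arms 22 mm either side of the pin (40 mm clear between), cross bar 50 mm from the hinge
- ring_lug (a point): free end of the lug on the middle of the ring's bar: 12 mm wide, 4 mm thick, 40 mm long, square to the loop; up when the ring is straight out, along pin +x when shut (28 mm past the shaft's free end, 54 mm above the bench, 40 mm from the pin's axis). Press its end down, from above, and follow it in towards the bracket until it stops, to shut the ring
- holder: fixed black plastic block, 150 x 50 mm, 50 mm high, with two holes of 13 mm, 75 mm apart along its x; the linchpin stands in one of them, the plain pin in the other (which is which varies). Origin: centre of underside
- plain_pin: plain headed pin without a ring (bystander, leave it): steel, collar 20 mm across, round head 12 mm across and 22 mm high, standing in the other hole of the holder block, 75 mm from the linchpin. Origin under its collar
- screwdriver: screwdriver lying on the bench (bystander)
- fan: square black fan module, 80 x 80 x 25 mm, lying flat (bystander). Origin: centre of underside
- drive_caddy: flat drive in its caddy, 150 x 104 x 26 mm (bystander). Origin: centre of underside
- nut_tray: small open grey tray, 90 x 120 x 30 mm (bystander). Origin: centre of underside
- spanner: spanner about 160 mm long lying on the bench (bystander)
There are look-alikes about, which are no part of the job. Of the things like the bracket, leave any that is blue or pink; of the rest the larger one is meant.

How it is judged:
On the way:
1. the pin is pushed fully home in the shaft's hole, with its ring still open (more than 0.6 rad) (z of pin in the frame of bracket between 0.092 and 0.098 m and y of pin in the frame of bracket between -0.004 and 0.004 m and x of pin in the frame of bracket between -0.016 and 0.016 m and angle between pin's own z axis and vertical below 0.1 rad and value of joint ring above 0.6 rad), for 0.2 s.
At the end, for the whole second after the job is handed in: The linchpin stands home in the shaft's hole: collar on the flat within 3 mm, upright within 0.1 rad, its axis within 4 mm of the shaft's centre line; its ring is shut round the shaft (ring angle under 0.2 rad); everything is let go and at rest (z of pin in the frame of bracket between 0.092 and 0.098 m and y of pin in the frame of bracket between -0.004 and 0.004 m and x of pin in the frame of bracket between -0.016 and 0.016 m and angle between pin's own z axis and vertical below 0.1 rad and value of joint ring below 0.2 rad and linear speed of pin below 0.02 m/s); the robot touches nothing.
It fails at once if the pin or its ring is pressed on the shaft or bracket with more than 45 N (all contacts added, the spring ball's squeeze of about 12 N included) (contact force between pin and bracket above 45 N).
It fails at once if the gripper or arm presses on the bracket or its shaft with more than 35 N (contact force between the arm and bracket above 35 N).
It fails at once if another thing on the bench is moved by more than 20 mm (distance of any of plain_pin, screwdriver, fan, drive_caddy, nut_tray, spanner from where it was at the start of the episode above 0.02 m).
It also fails if it takes over 69 s, if anything falls off the work surface, if the arm or the gripper's body presses on something with over 40 N, if the wrist force passes 120 N, or if a joint passes its speed limit or range.

## Working session

There is one attempt and no reset: what is moved stays moved. The work goes in short steps, each a Python script; the robot and the scene stay as the last script left them, time stands still between calls to the robot, and variables do not carry over. Pictures are saved under pics/ and viewed, and the job is handed in when it is done.

```bash
ls; mkdir -p pics; python3 - <<'E'
from cell import manip
import cv2
for n in ["scene","top","wrist"]:
    f=manip.grab_frame(n); cv2.imwrite(f"pics/{n}0.png",f["color"])
    print(n,f["mtx"].round(1).tolist()); print({k:v.round(4).tolist() for k,v in f.items() if k in("T","tool_from_camera")})
print(manip.get_t(),manip.tip_extent)
E
```

```text
pics
scene [[489.7, 0.0, 277.2], [0.0, 489.7, 208.9], [0.0, 0.0, 1.0]]
{'T': [[0.619, 0.648, -0.4438, 1.0461], [0.7853, -0.5205, 0.3353, -0.399], [-0.0137, -0.5561, -0.831, 1.0388], [0.0, 0.0, 0.0, 1.0]]}
top [[402.5, 0.0, 288.9], [0.0, 402.5, 204.4], [0.0, 0.0, 1.0]]
{'T': [[-0.2124, -0.9566, 0.1994, 0.3486], [-0.9772, 0.2088, -0.0391, 0.0239], [-0.0042, -0.2032, -0.9791, 1.0285], [0.0, 0.0, 0.0, 1.0]]}
wrist [[325.2, 0.0, 281.0], [0.0, 325.2, 212.3], [0.0, 0.0, 1.0]]
{'tool_from_camera': [[0.0013, -0.2852, 0.9585, -0.1332], [-0.0, -0.9585, -0.2852, 0.0717], [1.0, 0.0003, -0.0012, -0.0012], [0.0, 0.0, 0.0, 1.0]]}
0.15 0.008
```

View pics/scene0.png

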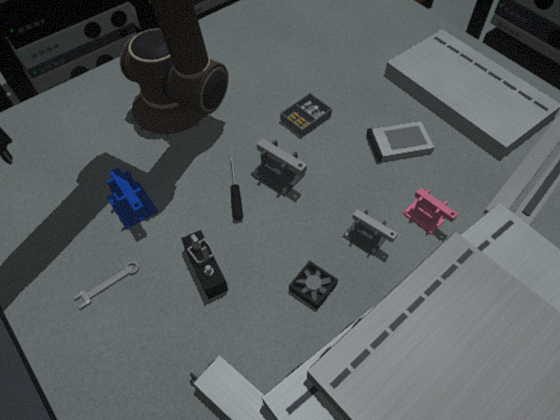

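View pics/top0.png

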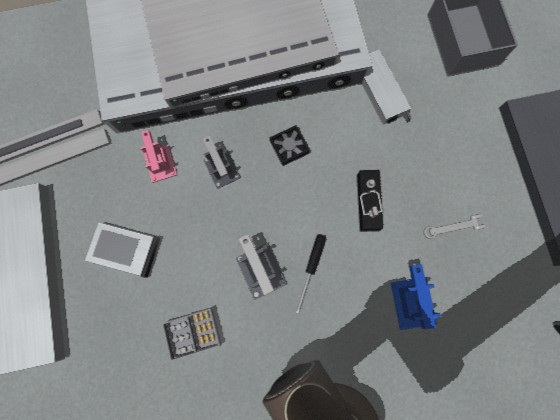

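View pics/wrist0.png

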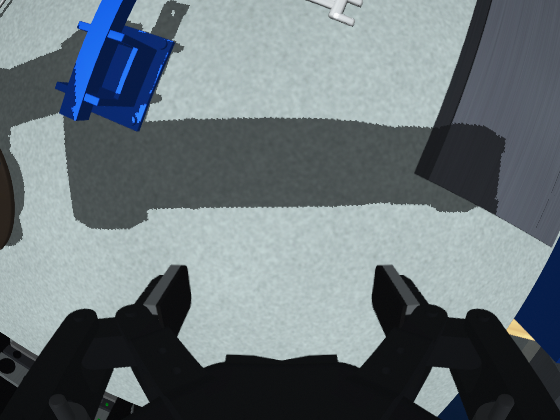

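The target bracket is the larger grey one, at about (260,265) in top. The smaller grey one is at (220,160). The holder with the linchpin is at (370,200). I'll zoom in on these.

```bash
python3 - <<'E'
import cv2,numpy as np
t=cv2.imread("pics/top0.png"); s=cv2.imread("pics/scene0.png")
z=lambda im,x,y,w,h,k: cv2.resize(im[y:y+h,x:x+w],None,fx=k,fy=k,interpolation=cv2.INTER_CUBIC)
a=z(t,225,222,75,80,5); b=z(t,345,160,50,80,5)
cv2.imwrite("pics/zt.png",np.hstack([a,b]))
a=z(s,245,130,70,80,5); b=z(s,170,222,75,80,5)
cv2.imwrite("pics/zs.png",np.hstack([a,b]))
E
```

```text
(no output)
```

View pics/zt.png

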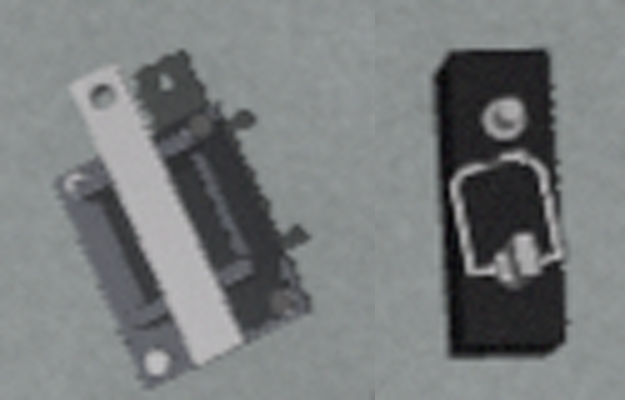

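View pics/zs.png

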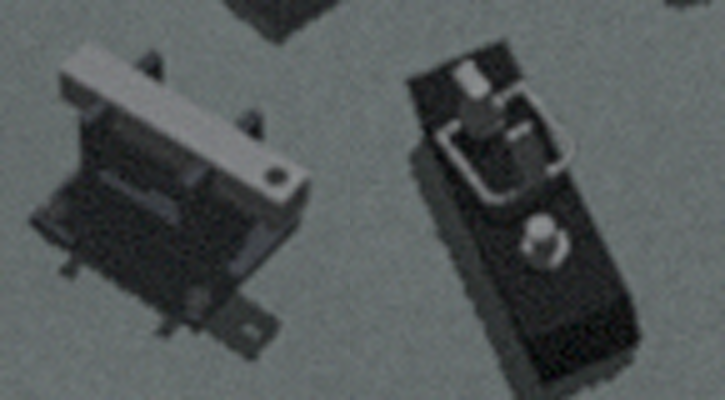

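```bash
cat > h.py <<'E'
import numpy as np,cv2
CAM={"scene":(np.array([[489.7,0,277.2],[0,489.7,208.9],[0,0,1]]),np.array([[0.619,0.648,-0.4438,1.0461],[0.7853,-0.5205,0.3353,-0.399],[-0.0137,-0.5561,-0.831,1.0388]])),
"top":(np.array([[402.5,0,288.9],[0,402.5,204.4],[0,0,1]]),np.array([[-0.2124,-0.9566,0.1994,0.3486],[-0.9772,0.2088,-0.0391,0.0239],[-0.0042,-0.2032,-0.9791,1.0285]]))}
def ray(n,uv):
    K,T=CAM[n]; d=T[:,:3]@np.linalg.solve(K,[uv[0],uv[1],1]); return T[:,3],d/np.linalg.norm(d)
def onz(o,d,z): return o+d*(z-o[2])/d[2]
def tri(r):
    A=0;b=0
    for o,d in r:
        P=np.eye(3)-np.outer(d,d);A=A+P;b=b+P@o
    x=np.linalg.solve(A,b); return x,[np.linalg.norm((np.eye(3)-np.outer(d,d))@(x-o)) for o,d in r]
KW=np.array([[325.2,281.0,212.3]])
TC=np.array([[0.0013,-0.2852,0.9585,-0.1332],[0,-0.9585,-0.2852,0.0717],[1,0.0003,-0.0012,-0.0012]])
def wray(uv,p,R):
    v=np.array([uv[0]-281.0,uv[1]-212.3]); r=np.hypot(*v); th=r/325.2
    d=np.array([*(v/max(r,1e-9)*np.sin(th)),np.cos(th)])
    return np.array(p)+R@TC[:,3], R@(TC[:,:3]@d)
def wproj(X,p,R):
    c=TC[:,:3].T@(R.T@(np.array(X)-p)-TC[:,3]); th=np.arctan2(np.hypot(c[0],c[1]),c[2]); v=c[:2]/np.hypot(c[0],c[1])*th*325.2
    return v+[281.0,212.3]
E
python3 - <<'E'
from h import *
zt=lambda x,y:(225+x/5,222+y/5); zh=lambda x,y:(345+(x-375)/5,160+y/5)
ss=lambda x,y:(245+x/5,130+y/5); sh=lambda x,y:(170+(x-350)/5,222+y/5)
p=lambda n,t,s,z:print(n,tri([ray("top",t),ray("scene",s)]),onz(*ray("top",t),z).round(4),onz(*ray("scene",s),z).round(4))
p("hole",zt(103,95),ss(278,177),.095)
p("endmid",zt(95,74),ss(301,188),.095)
p("farmid",zt(217,357),ss(75,63),.095)
p("tabtop",zh(527,244),sh(470,72),.088)
p("plain",zh(506,115),sh(543,226),.072)
p("lugtop",zh(515,156),sh(518,131),.10)
for c in [(450,52),(548,50),(565,345),(450,352)]: print(onz(*ray("top",zh(*c)),.05).round(4))
E
```

```text
hole (array([0.47616023, 0.10497796, 0.09503352]), [np.float64(0.001742650193284559), np.float64(0.0017426501932844979)]) [0.4752 0.1035 0.095 ] [0.4769 0.1066 0.095 ]
endmid (array([0.48754355, 0.10816235, 0.09448134]), [np.float64(0.0033428906915572505), np.float64(0.0033428906915572913)]) [0.4857 0.1053 0.095 ] [0.4893 0.111  0.095 ]
farmid (array([0.34791372, 0.07704787, 0.0864169 ]), [np.float64(0.000988160296974862), np.float64(0.0009881602969749107)]) [0.3474 0.0757 0.095 ] [0.3547 0.0736 0.095 ]
tabtop (array([ 0.48458379, -0.21003894,  0.09696815]), [np.float64(0.00016697398879368325), np.float64(0.00016697398879373065)]) [ 0.4858 -0.2124  0.088 ] [ 0.4793 -0.2081  0.088 ]
plain (array([ 0.55404512, -0.22285144,  0.06833282]), [np.float64(0.0010748652360708755), np.float64(0.0010748652360709813)]) [ 0.5527 -0.2228  0.072 ] [ 0.5565 -0.2226  0.072 ]
lugtop (array([ 0.52638992, -0.21240247,  0.10393943]), [np.float64(0.0014786227396999783), np.float64(0.001478622739700023)]) [ 0.5264 -0.2147  0.1   ] [ 0.5251 -0.2104  0.1   ]
[ 0.5953 -0.2092  0.05  ]
[ 0.5857 -0.2578  0.05  ]
[ 0.4386 -0.2273  0.05  ]
[ 0.4472 -0.1714  0.05  ]
```

```bash
cat >> h.py <<'E'
def Rdown(yaw,tilt=0.0,flip=1):
    """tool y = flip*horizontal dir(yaw); tilt>0 leans the fingers towards -dir(yaw) going down"""
    c,s=np.cos(yaw),np.sin(yaw); h=np.array([c,s,0]); 
    x=np.array([0,0,-1.])*np.cos(tilt)-h*np.sin(tilt)
    y=flip*(h*np.cos(tilt)-np.array([0,0,1.])*np.sin(tilt)); z=np.cross(x,y)
    return np.stack([x,y,z],1)
E
python3 - <<'E'
from h import *
from cell import manip
print(manip.get_tcp_rot().round(3).tolist())
bx=np.array([np.cos(.226),np.sin(.226),0])
for fl in(1,-1):
    for n,p,R in [("hov",[.4835,-.21,.16],Rdown(-.21,0,fl)),("hole",[.476,.1045,.155],Rdown(.226,0,fl)),("lug",np.array([.476,.1045,.07])+bx*.04,Rdown(.226,.4,fl)),("lughi",np.array([.476,.1045,.15])+bx*.05,Rdown(.226,.4,fl))]:
        q=manip.ik(p,R); print(fl,n,None if q is None else np.round(q,2))
E
```

```text
[[-0.0, 0.932, 0.362], [0.001, 0.362, -0.932], [-1.0, 0.0, -0.001]]
1 hov [-0.41  0.14 -0.2   1.23  0.    2.94]
1 hole [ 0.22  0.07 -0.29  1.21  0.    3.13]
1 lug [ 0.22  0.51  0.03  1.49 -0.    3.13]
1 lughi [ 0.22  0.5   0.19  1.67 -0.    3.13]
-1 hov [-0.41  0.14 -0.2   1.23  0.   -0.2 ]
-1 hole [ 0.22  0.07 -0.29  1.21  0.   -0.01]
-1 lug [ 0.22  0.51  0.03  1.49 -0.   -0.01]
-1 lughi [ 0.22  0.5   0.19  1.67 -0.   -0.01]
```

```bash
python3 - <<'E'
from h import *
from cell import manip
manip.move_pose([.47,.1045,.18],Rdown(.226,0,-1))
manip.sleep(.2); p,R=manip.get_tool_pos(),manip.get_tcp_rot()
f=manip.grab_frame("wrist"); cv2.imwrite("pics/wb.png",f["color"]); np.savez("wb.npz",p=p,R=R)
print(manip.get_t(),p)
manip.move_pose([.4835,-.21,.16],Rdown(-.21,0,-1))
manip.sleep(.2); p,R=manip.get_tool_pos(),manip.get_tcp_rot()
f=manip.grab_frame("wrist"); cv2.imwrite("pics/wp.png",f["color"]); np.savez("wp.npz",p=p,R=R)
print(manip.get_t(),p)
E
```

```text
2.75 [0.47016732 0.10396644 0.18003824]
4.2 [ 0.4838768  -0.20890945  0.16017753]
```

View pics/wb.png

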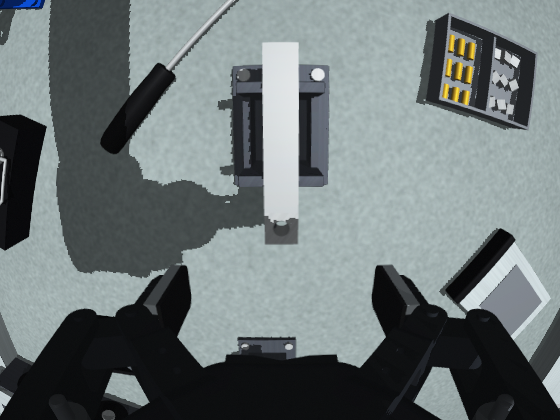

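View pics/wp.png

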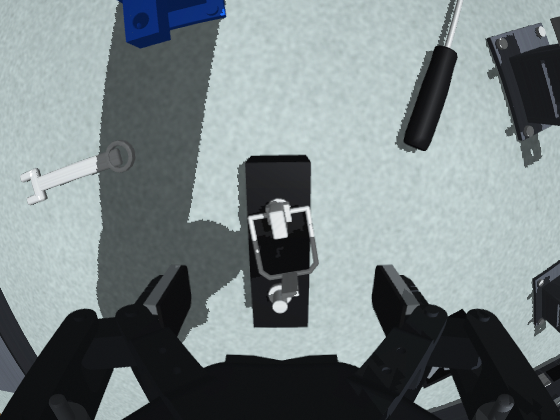

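```bash
python3 - <<'E'
from h import *
z=lambda im,x,y,w,h,k: cv2.resize(im[y:y+h,x:x+w],None,fx=k,fy=k,interpolation=cv2.INTER_CUBIC)
cv2.imwrite("pics/zw.png",np.hstack([z(cv2.imread("pics/wb.png"),250,195,62,70,6),z(cv2.imread("pics/wp.png"),240,190,80,70,5)[:420] if 0 else z(cv2.imread("pics/wp.png"),240,195,68,70,6)]))
b=cv2.imread("pics/wb.png"); g=cv2.cvtColor(b,cv2.COLOR_BGR2GRAY)
d=np.load("wb.npz"); p,R=d["p"],d["R"]
P=[]
for v in range(60,210,5):
    row=g[v,240:330].astype(int); m=np.where(row>195)[0]
    if len(m)<5: continue
    # longest run
    runs=np.split(m,np.where(np.diff(m)>1)[0]+1); r=max(runs,key=len)
    a,c=240+r[0]-.5,240+r[-1]+.5
    A=onz(*wray((a,v),p,R),.095);C=onz(*wray((c,v),p,R),.095)
    P.append((*((A+C)/2)[:2],np.linalg.norm(A-C)))
P=np.array(P); print(P[::4].round(4))
m=np.median(P[:,2]); Q=P[abs(P[:,2]-m)<.002][:,:2]
k,c0=np.polyfit(Q[:,0],Q[:,1],1); print("yaw",np.arctan(k),"y at .476",k*.476+c0, np.std(Q[:,1]-k*Q[:,0]-c0),m)
E
```

```text
[[0.3621 0.0771 0.0243]
 [0.3755 0.0805 0.0237]
 [0.3887 0.0835 0.0237]
 [0.4018 0.0861 0.0232]
 [0.4149 0.0895 0.0227]
 [0.4281 0.0925 0.0229]
 [0.4416 0.0956 0.0232]
 [0.4552 0.0994 0.0236]]
yaw 0.231883937979116 y at .476 0.10391348529403885 0.0002183959456159541 0.023178007884968148
```

View pics/zw.png

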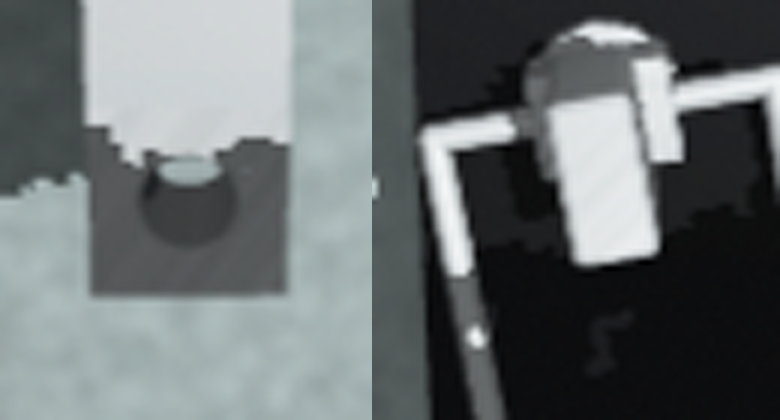

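```bash
python3 - <<'E'
from h import *
d=np.load("wb.npz"); p,R=d["p"],d["R"]
w=lambda uv,z:onz(*wray(uv,p,R),z)
print("hole",w((280.9,227.9),.095).round(4),"end",w((281.2,243.9),.095).round(4))
d=np.load("wp.npz"); p,R=d["p"],d["R"]
C=[w((240+(x-372)/6-.42,195+y/6-.42),.088) for x,y in [(548,105),(632,93),(660,250),(575,265)]]
C=np.array(C)[:,:2]; c=C.mean(0); l=C[2:].mean(0)-C[:2].mean(0); l2=C[2]-C[1]
s=C[1:3].mean(0)-C[[0,3]].mean(0)
print("tab",c.round(4),"len",np.hypot(*l),"yaw",np.arctan2(l[1],l[0]),"wid",np.hypot(*s),np.arctan2(s[1],s[0])+np.pi/2)
E
```

```text
hole [0.4752 0.1035 0.095 ] end [0.4871 0.1065 0.095 ]
tab [ 0.4811 -0.2117] len 0.018850071763279557 yaw -0.04779971794098766 wid 0.009535203354843421 3.1018691978569644
```

```bash
python3 - <<'E'
from h import *
from cell import manip
R=Rdown(-.045,0,-1)
manip.move_pose([.4813,-.2115,.12],R); print(manip.get_tool_pos())
manip.sleep(.1);print(manip.get_tool_pos())
print(manip.movel([.4813,-.2115,.0755],R,max_speed=.06,f_stop=8)); manip.sleep(.1)
print(manip.get_tool_pos(),manip.get_wrist_force())
manip.move_gripper(.0,60); manip.sleep(.1)
print(manip.get_opening(),manip.get_tool_pos(),manip.get_wrist_force(),manip.get_t())
cv2.imwrite("pics/wg.png",manip.grab_frame("wrist")["color"])
E
```

```text
[ 0.48009584 -0.21051375  0.11903224]
[ 0.48175399 -0.21137429  0.1212027 ]
False
[ 0.48163447 -0.21165718  0.07596008] [-0.28049217 -0.49687155 -0.65989184]
0.008676015194156955 [ 0.48130274 -0.21154695  0.0756169 ] [-0.71173991  0.46397181  1.37927049] 6.3583
```

View pics/wg.png

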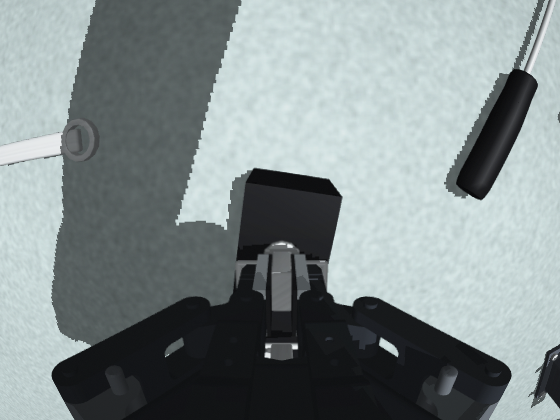

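```bash
python3 - <<'E'
from h import *
from cell import manip
R=Rdown(-.045,0,-1)
manip.movel([.4813,-.2115,.185],R,max_speed=.12)
manip.sleep(.1);print(manip.get_opening(),manip.get_wrist_force())
R=Rdown(.2319,0,-1)
manip.move_pose([.4752,.1035,.185],R); manip.sleep(.3)
manip.movel([.4752,.1035,.168],R,max_speed=.05); manip.sleep(.2)
p,Rr=manip.get_tool_pos(),manip.get_tcp_rot(); np.savez("wh.npz",p=p,R=Rr)
print(p,Rr.round(4).tolist(),manip.get_wrist_force(),manip.get_opening(),manip.get_t())
for n in("wrist","top","scene"): cv2.imwrite(f"pics/{n}1.png",manip.grab_frame(n)["color"])
z=lambda im,x,y,w,h,k: cv2.resize(im[y:y+h,x:x+w],None,fx=k,fy=k,interpolation=cv2.INTER_CUBIC)
cv2.imwrite("pics/z1.png",np.hstack([z(cv2.imread("pics/wrist1.png"),220,200,120,140,3),z(cv2.imread("pics/scene1.png"),245,90,84,84,5)]))
E
```

```text
0.008668709873400232 [ 0.04142406  0.47854237 -0.85360639]
[0.4753602  0.10358778 0.16825106] [[0.0004, -0.9732, -0.2299], [0.0001, -0.2299, 0.9732], [-1.0, -0.0005, 0.0]] [ 0.51845979 -0.29725012 -1.49184245] 0.008650885835365224 9.7667
```

View pics/z1.png

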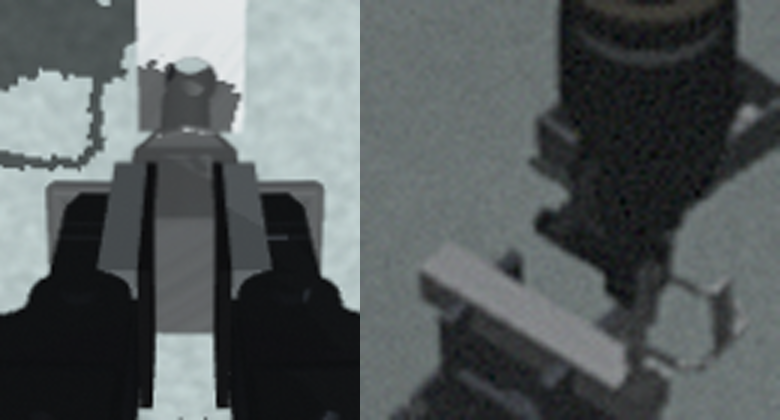

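View pics/scene1.png

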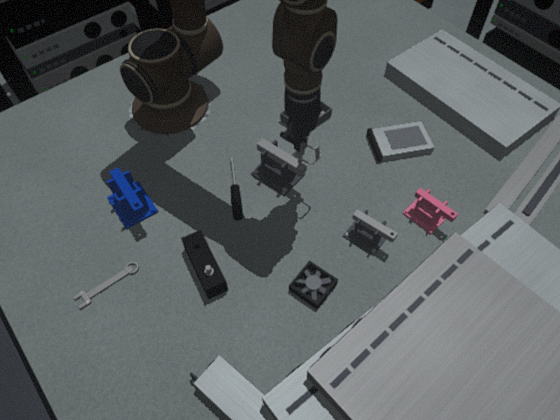

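```bash
python3 - <<'E'
from h import *
d=np.load("wh.npz");p,R=d["p"],d["R"]
for n,X in [("tip",p+R@[.0615,0,0]),("collar",p+R@[.0255,0,0]),("hole",np.array([.4752,.1035,.095]))]: print(n,wproj(X,p,R))
z=lambda im,x,y,w,h,k: cv2.resize(im[y:y+h,x:x+w],None,fx=k,fy=k,interpolation=cv2.INTER_CUBIC)
cv2.imwrite("pics/z2.png",z(cv2.imread("pics/wrist1.png"),255,210,56,50,10))
E
```

```text
tip [283.27899499 232.99661696]
collar [283.63404586 256.24772086]
hole [283.11317869 226.6596626 ]
```

View pics/z2.png

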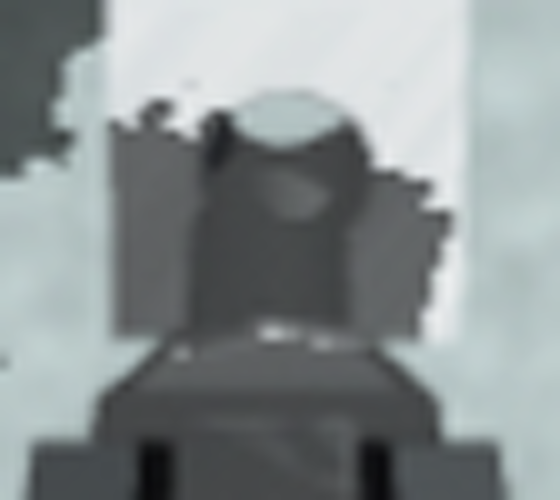

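```bash
cat >> h.py <<'E'
YAW=.2319
BX=np.array([np.cos(YAW),np.sin(YAW),0]);BY=np.array([-np.sin(YAW),np.cos(YAW),0])
H0=np.array([.4752,.1035,0])
def bpos(x,y,z): return H0+BX*x+BY*y+np.array([0,0,z])
def bof(p): d=np.array(p)-H0; return np.array([d@BX,d@BY,p[2]])
E
python3 - <<'E'
from h import *
from cell import manip
R=Rdown(YAW,0,-1)
manip.movel(bpos(0,.0007,.162),R,max_speed=.03); manip.sleep(.3)
print(bof(manip.get_tool_pos()),manip.get_wrist_force())
s=manip.movel(bpos(0,.0007,.150),R,max_speed=.01,f_stop=4); manip.sleep(.05)
print(s,bof(manip.get_tool_pos()),manip.get_wrist_force(),manip.get_moment(),manip.get_t())
E
```

```text
[5.79233585e-05 6.92564765e-04 1.62086605e-01] [ 0.38631247  1.247912   -0.44184522]
False [4.43361697e-05 6.96060364e-04 1.50081011e-01] [ 0.63842313 -0.37316054 -1.05726133] [-0.0355616  -0.01037382 -0.01352984] 11.9667
```

```bash
python3 - <<'E'
from h import *
from cell import manip
R=Rdown(YAW,0,-1)
for zt,sp,fs in [(.1235,.01,14),(.1180,.005,12)]:
    p=bof(manip.get_tool_pos())
    s=manip.movel(bpos(0,.0007,zt),R,max_speed=sp,f_stop=fs); 
    print(s,bof(manip.get_tool_pos()),manip.get_wrist_force(),manip.get_moment(),manip.get_t())
    if s: break
manip.sleep(.1);print(bof(manip.get_tool_pos()),manip.get_wrist_force())
cv2.imwrite("pics/wi.png",manip.grab_frame("wrist")["color"])
E
```

```text
False [9.69425067e-05 8.43460375e-04 1.23577929e-01] [-0.68170776  6.53436552  2.11686468] [ 1.25551711  0.3079621  -0.04592172] 14.7667
True [0.0001922  0.00147994 0.12057748] [-1.05734838  2.71767151  3.82514018] [ 0.59104676  0.19701279 -0.04890389] 15.5667
[0.00020618 0.00157659 0.12056969] [-0.92457532  2.16649861  4.92540574]
```

View pics/wi.png

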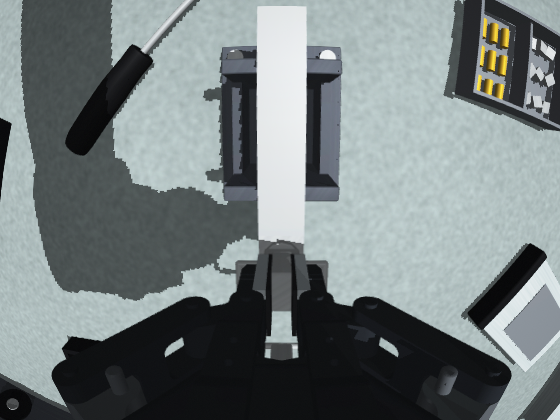

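```bash
python3 - <<'E'
from h import *
from cell import manip
R=Rdown(YAW,0,-1)
p=manip.get_tool_pos()
s=manip.movel(p-[0,0,.003],R,max_speed=.004,f_stop=9)
print(s,bof(manip.get_tool_pos()),manip.get_wrist_force(),manip.get_t())
manip.sleep(.2);print(bof(manip.get_tool_pos()),manip.get_wrist_force())
for n in("top","scene"): cv2.imwrite(f"pics/{n}2.png",manip.grab_frame(n)["color"])
z=lambda im,x,y,w,h,k: cv2.resize(im[y:y+h,x:x+w],None,fx=k,fy=k,interpolation=cv2.INTER_CUBIC)
cv2.imwrite("pics/z3.png",np.hstack([z(cv2.imread("pics/top2.png"),215,200,84,84,5)[:420],z(cv2.imread("pics/scene2.png"),255,110,70,84,5)]))
E
```

```text
True [0.00023197 0.00191341 0.12058365] [-1.05668396  0.72016242  5.04774128] 16.075
[0.00024172 0.00197577 0.12054104] [-0.82301261 -0.33769668  4.83599128]
```

View pics/z3.png

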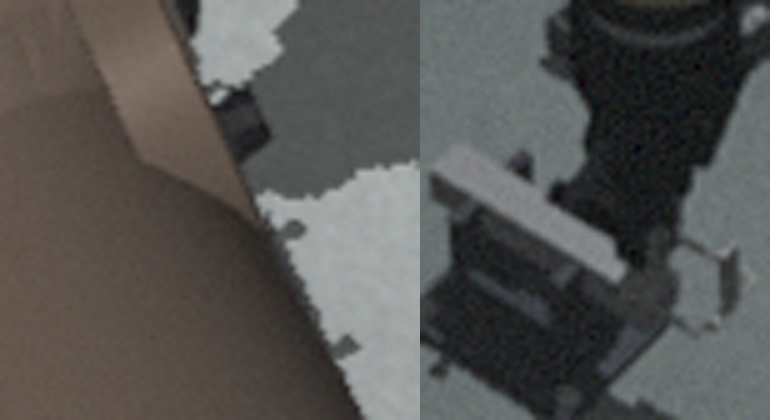

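```bash
python3 - <<'E'
from h import *
from cell import manip
R=Rdown(YAW,0,-1)
manip.move_gripper(.05); manip.sleep(.1)
p=manip.get_tool_pos(); print(bof(p),manip.get_wrist_force())
manip.movel(p+[0,0,.10],R,max_speed=.12); manip.sleep(.2)
p,Rr=manip.get_tool_pos(),manip.get_tcp_rot(); np.savez("wr.npz",p=p,R=Rr)
print(bof(p),manip.get_wrist_force(),manip.get_t())
for n in("wrist","top","scene"): cv2.imwrite(f"pics/{n}3.png",manip.grab_frame(n)["color"])
z=lambda im,x,y,w,h,k: cv2.resize(im[y:y+h,x:x+w],None,fx=k,fy=k,interpolation=cv2.INTER_CUBIC)
cv2.imwrite("pics/z4.png",np.hstack([z(cv2.imread("pics/wrist3.png"),240,195,80,84,5)[:420],z(cv2.imread("pics/scene3.png"),255,110,70,84,5)]))
E
```

```text
[9.15289998e-06 2.54159102e-03 1.20191211e-01] [ 0.10355329 -0.87786613  0.49329062]
[-0.00035841  0.00251951  0.21942427] [-0.57315276  0.30072421  1.01485504] 18.1333
```

View pics/z4.png

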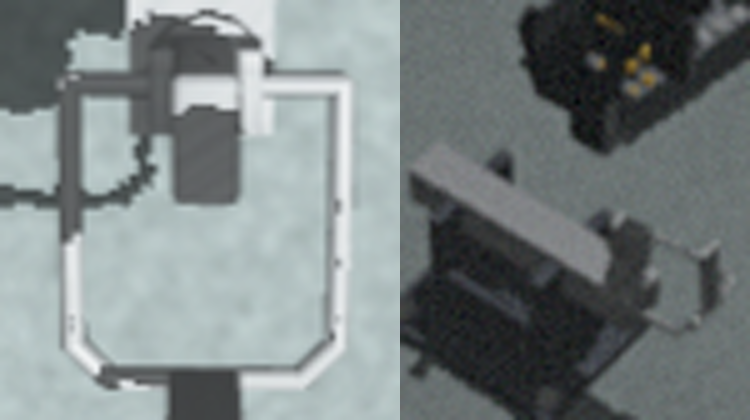

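View pics/wrist3.png

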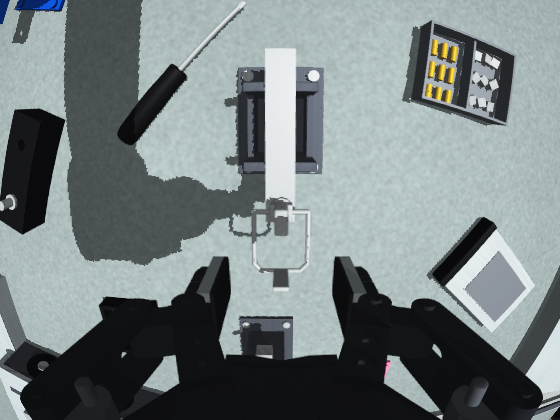

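```bash
python3 - <<'E'
from h import *
d=np.load("wr.npz");p,R=d["p"],d["R"]
print("tab",bof(onz(*wray((280.8,222.6),p,R),.133)))
th=np.arange(1.2,2.01,.1)
for t in th:
    b=bpos(.05*np.sin(t),0,.104-.05*np.cos(t)); l=bpos(.05*np.sin(t)+.04*np.cos(t),0,.104-.05*np.cos(t)+.04*np.sin(t))
    print(round(t,2),"bar",wproj(b,p,R).round(1),"lug",wproj(l,p,R).round(1))
z=lambda im,x,y,w,h,k: cv2.resize(im[y:y+h,x:x+w],None,fx=k,fy=k,interpolation=cv2.INTER_CUBIC)
cv2.imwrite("pics/z5.png",z(cv2.imread("pics/wrist3.png"),250,250,60,55,10))
E
```

```text
tab [0.00081395 0.00090083 0.133     ]
1.2 bar [279.9 254.6] lug [279.7 289.4]
1.3 bar [279.9 258.4] lug [279.7 290.8]
1.4 bar [279.9 261.8] lug [279.7 291.4]
1.5 bar [279.8 264.9] lug [279.6 291.2]
1.6 bar [279.8 267.6] lug [279.6 290.2]
1.7 bar [279.8 269.8] lug [279.5 288.2]
1.8 bar [279.8 271.5] lug [279.5 285.2]
1.9 bar [279.7 272.7] lug [279.4 281.2]
2.0 bar [279.7 273.3] lug [279.4 276.1]
```

View pics/z5.png

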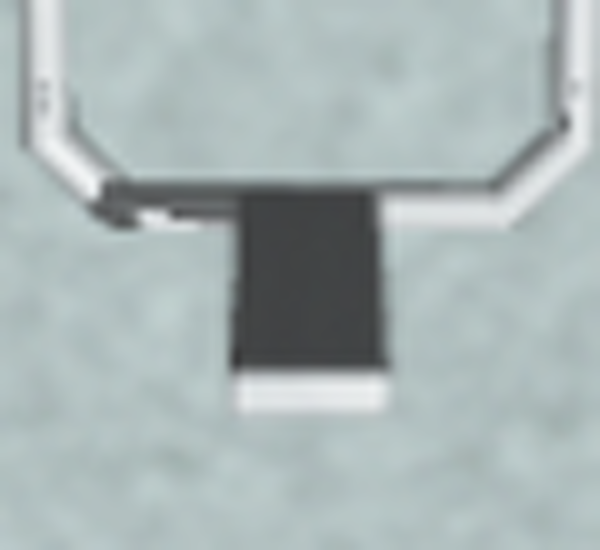

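```bash
cat >> h.py <<'E'
X0,Y0,Z0=.0008,.0009,.104
def lugpose(t,clear=0.):
    L=np.array([.05*np.sin(t)+.04*np.cos(t),-.05*np.cos(t)+.04*np.sin(t)])
    tau=np.interp(t,[0,1.8],[.5,.1]); R=Rdown(YAW,tau,-1)
    return bpos(X0+L[0],Y0,Z0+L[1])-R[:,0]*(.008+clear),R
E
python3 - <<'E'
from h import *
from cell import manip
q=[manip.ik(*lugpose(t)) for t in np.arange(1.9,-.2,-.3)]; print([None if x is None else np.round(x,2).tolist() for x in q])
manip.move_gripper(0,40)
manip.move_pose(*lugpose(1.85,.03)); manip.sleep(.2); print(manip.get_opening(),manip.get_wrist_force())
ts=list(np.arange(1.85,1.19,-.13))
for t in ts:
    s=manip.movel(*lugpose(t),max_speed=.03,f_stop=9)
    p=manip.get_tool_pos(); print(round(t,2),s,bof(p).round(4),(1000*(p-lugpose(t)[0])).round(1),manip.get_wrist_force().round(1))
    if s: break
p,Rr=manip.get_tool_pos(),manip.get_tcp_rot()
print(manip.get_t())
for n in("wrist","scene"): cv2.imwrite(f"pics/{n}4.png",manip.grab_frame(n)["color"])
z=lambda im,x,y,w,h,k: cv2.resize(im[y:y+h,x:x+w],None,fx=k,fy=k,interpolation=cv2.INTER_CUBIC)
cv2.imwrite("pics/z6.png",np.hstack([z(cv2.imread("pics/wrist4.png"),200,180,130,140,3)[:420],z(cv2.imread("pics/scene4.png"),255,110,70,84,5)]))
E
```

```text
[[0.22, 0.21, -0.1, 1.36, -0.0, -0.01], [0.22, 0.28, -0.05, 1.39, -0.0, -0.01], [0.22, 0.36, 0.01, 1.44, -0.0, -0.01], [0.22, 0.43, 0.06, 1.48, -0.0, -0.01], [0.22, 0.5, 0.1, 1.52, -0.0, -0.01], [0.22, 0.55, 0.12, 1.55, -0.0, -0.01], [0.22, 0.59, 0.13, 1.58, -0.01, -0.01], [0.22, 0.59, 0.08, 1.57, -0.01, -0.01]]
9.97226913022667e-05 [-0.16602566 -0.05195042 -0.35076712]
1.85 False [0.0388 0.0009 0.1644] [0.2 0.  0.2] [-0.1 -0.2 -0.2]
1.72 False [0.0454 0.0009 0.1585] [ 0.1  0.  -0.4] [ 0.7  0.2 -0.2]
1.59 False [0.0516 0.0009 0.1526] [ 0.4  0.1 -0.3] [ 1.4 -0.4  0.7]
1.46 False [0.0565 0.0009 0.1456] [ 0.2  0.1 -0.5] [ 0.2 -0.2  0.4]
1.33 False [0.0606 0.0009 0.1382] [ 0.1  0.  -0.5] [ 0.6 -0.7  0.2]
1.2 False [0.0638 0.0009 0.1305] [ 0.1  0.  -0.5] [ 0.4 -0.5  0.4]
22.6583
```

View pics/z6.png

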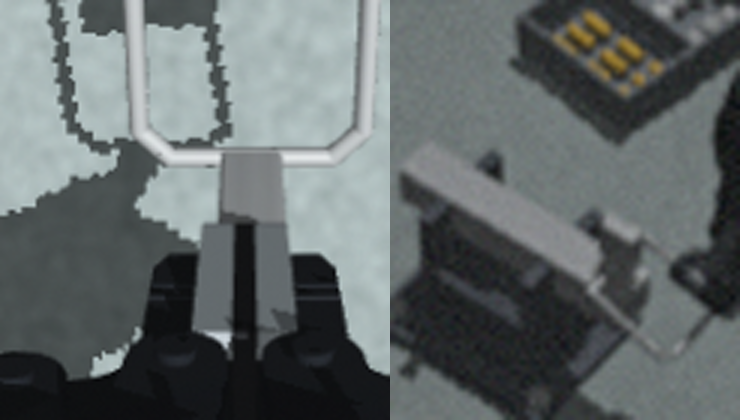

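```bash
python3 - <<'E'
from h import *
from cell import manip
for t,v,f in [(x,.03,10) for x in np.arange(1.07,.15,-.13)]+[(.1,.02,8),(0,.012,7),(-.1,.01,6),(-.2,.01,6)]:
    s=manip.movel(*lugpose(t),max_speed=v,f_stop=f)
    p=manip.get_tool_pos(); print(round(t,2),s,bof(p).round(4),(1000*(p-lugpose(t)[0])).round(1),manip.get_wrist_force().round(1))
    if s: break
manip.sleep(.1); print(manip.get_wrist_force(),manip.get_t())
for n in("wrist","scene"): cv2.imwrite(f"pics/{n}5.png",manip.grab_frame(n)["color"])
z=lambda im,x,y,w,h,k: cv2.resize(im[y:y+h,x:x+w],None,fx=k,fy=k,interpolation=cv2.INTER_CUBIC)
cv2.imwrite("pics/z7.png",np.hstack([z(cv2.imread("pics/wrist5.png"),200,150,130,140,3)[:420],z(cv2.imread("pics/scene5.png"),255,110,70,84,5)]))
E
```

```text
1.07 False [0.066  0.0009 0.1223] [ 0.1  0.  -0.5] [ 0.5  0.2 -0.2]
0.94 False [0.067  0.0009 0.114 ] [-0.   0.  -0.5] [ 0.7 -0.4 -0.3]
0.81 False [0.067  0.0009 0.1056] [-0.1  0.  -0.5] [-0.3 -0.3  0.2]
0.68 False [0.0659 0.0009 0.0973] [-0.1 -0.  -0.5] [-0.5 -0.2 -0.1]
0.55 False [0.0638 0.0009 0.0893] [-0.2 -0.  -0.4] [-0.4 -0.1  0.1]
0.42 False [0.0607 0.0009 0.0815] [-0.2 -0.  -0.5] [-0.6 -0.8  0.5]
0.29 False [0.0565 0.0009 0.0744] [-0.3 -0.  -0.4] [-0.   0.2  0.6]
0.16 False [0.0516 0.0009 0.0678] [-0.3 -0.1 -0.3] [-0.1  0.4 -0.2]
0.1 False [0.0492 0.0009 0.0652] [-0.1 -0.  -0.1] [ 0.8 -0.   0.9]
0 False [0.0445 0.0009 0.061 ] [-0.1 -0.  -0. ] [-0.5  0.4  0.5]
-0.1 True [0.043  0.0007 0.0595] [3.5 0.6 2.3] [3.4 0.2 5. ]
[ 2.51182731 -0.20506923  5.00852251] 27.725
```

View pics/z7.png

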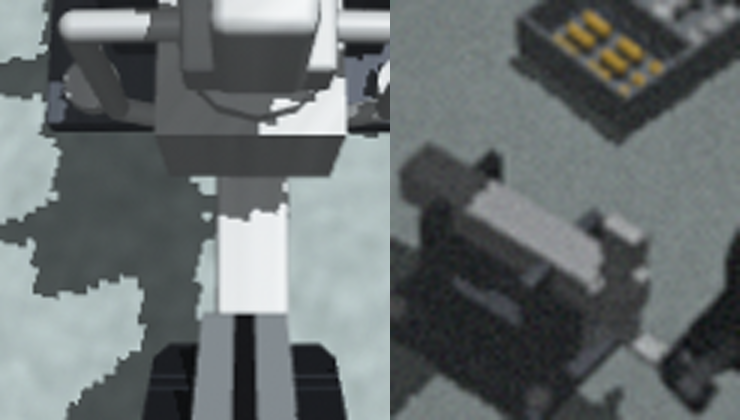

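```bash
python3 - <<'E'
from h import *
from cell import manip
p,R=manip.get_tool_pos(),manip.get_tcp_rot()
manip.movel(p-R[:,0]*.05,max_speed=.06)
p=manip.get_tool_pos()
manip.move_pose(bpos(.04,0,.24),Rdown(YAW,.3,-1)); manip.sleep(.3)
p,Rr=manip.get_tool_pos(),manip.get_tcp_rot(); np.savez("wf.npz",p=p,R=Rr); print(bof(p),manip.get_wrist_force(),manip.get_t())
for t in(0,.1,.2,.4):
    print(t,wproj(bpos(X0+.05*np.sin(t)+.04*np.cos(t),Y0,Z0-.05*np.cos(t)+.04*np.sin(t)),p,Rr),wproj(bpos(X0,Y0,.133),p,Rr))
for n in("wrist","scene","top"): cv2.imwrite(f"pics/{n}6.png",manip.grab_frame(n)["color"])
z=lambda im,x,y,w,h,k: cv2.resize(im[y:y+h,x:x+w],None,fx=k,fy=k,interpolation=cv2.INTER_CUBIC)
cv2.imwrite("pics/z8.png",np.hstack([z(cv2.imread("pics/wrist6.png"),240,150,80,84,5)[:420],z(cv2.imread("pics/scene6.png"),255,110,70,84,5)]))
E
```

```text
[3.99202262e-02 1.06442506e-05 2.38341736e-01] [ 0.18808244 -0.72177122 -0.88807611] 29.7333
0 [283.41961001 245.65208593] [284.07640144 203.47340234]
0.1 [283.44172488 250.7188604 ] [284.07640144 203.47340234]
0.2 [283.46729147 255.51270762] [284.07640144 203.47340234]
0.4 [283.52901371 264.11930084] [284.07640144 203.47340234]
```

View pics/z8.png

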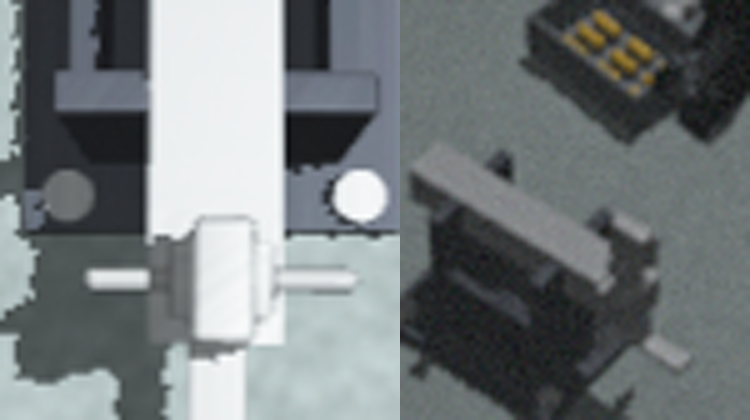

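View pics/wrist6.png

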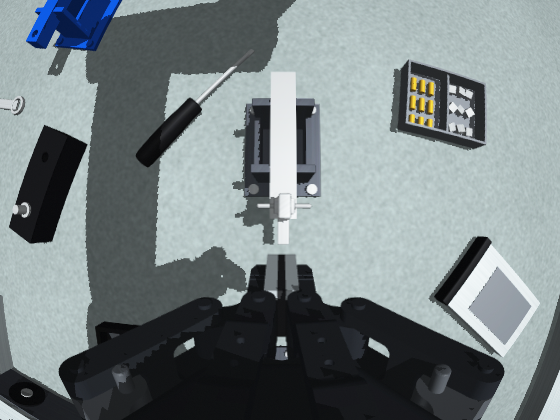

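View pics/scene6.png

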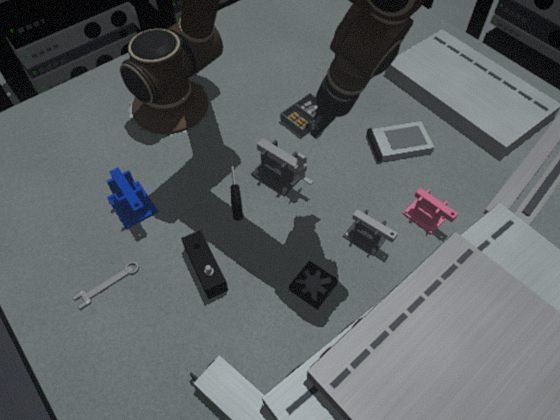

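The wrist view shows the ring arms directly under the hinge and the lug end at row ~244, where 245.6 is expected for fully shut. The tab is at (284,205), the pin is seated and the arm is clear. The bystanders are where they were, so I'm handing in.

```bash
python3 - <<'E'
from cell import manip
print(manip.get_wrist_force(),manip.get_joint_velocities().round(3)); manip.close_job(); print(manip.get_t())
E
```

```text
[ 0.46585081  0.48899435 -0.17950121] [-0.001 -0.009  0.003 -0.001 -0.001 -0.001]
the job is handed in; nothing more can be done
the job is handed in; nothing more can be done
```

The linchpin is fully home in the shaft of the larger grey bracket, its ring is shut round the shaft, and the job was handed in at about 30 s of the 69 s limit. No verdict comes back, so the checks below are my own readings.

- **Finding the hole:** I found it in the wrist picture and moved the pin about 0.7 mm sideways to line it up. It dropped in at the first try with almost no force.
- **Pushing home:** The final push ended in a hard stop at tool height 0.1206 m, against 0.1205 m expected. A second light press didn't move it any further. The steady wrist force was about 5 N. The moves were set to stop at a change of 14 N or less, and I did not log the peak force.
- **Ring open on insertion:** It stood at about 1.7 rad when I let go of the pin, well above 0.6.
- **Shutting the ring:** I followed the lug round its arc until it stopped firmly just past 0 rad. In the last picture the lug's end is within about 2 pixels of fully shut.
- **At the end:** The gripper was clear with the wrist force near zero. The other things I could see in the pictures looked unmoved, though I did not measure them.

One thing was off: during the push the gripper drifted about 1.3 mm sideways along the bracket's y, with up to 6.5 N of side force. The pin still looked upright afterwards, within about 1 mm of the shaft's centre line. That is inside the 4 mm limit.

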